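Free the stuck saucer rack and park it on its end stop

ROBOT

A 7-joint arm with a two-finger parallel gripper is mounted at the origin on the work surface. World frame = base frame: x ahead of the robot, y to its left, z up, the work surface at z = 0. Lengths are in mm, angles in rad, forces in N, time in s.
With the tool pointing down it reaches from about 350 to 775 mm from the base axis. Payload 3.1 kg.
Tool frame: the origin (TCP) lies on the front face of the gripper's body, between the roots of the fingers; the fingertips stand 73 mm ahead of it and the grasp point (between the pads) lies 54 mm ahead of it; z points along the fingers, y is the line along which they close (so a half turn about z gives the same grasp; the last joint's range is limited). The gripper opens to 85 mm and grips with 20 to 120 N. Pads are 22 mm wide; open, the fingers measure 114 mm over their backs; the gripper's body (76 mm by 85 mm) begins 54 mm behind the grasp point. The pads swing forward as they close: fully open they stand 13 mm farther back than shut.
Start: joints at [-1.164, 0.311, 0.014, 1.512, -0.004, 1.319, -0.027], TCP at [238.611, 495.561, 303.904] pointing down, gripper open.
Joint ranges: [-2.7, 2.7], [-0.3, 1.91], [-1.27, 1.3], [0.12, 2.57], [-1.44, 4.58], [0.2, 2.03], [-3.05, 3.05]. Speed limits (rad/s): [2.79, 2.79, 3.14, 3.14, 3.14, 3.14, 3.14].

INTERFACE

Orientations are given as a unit quaternion [w, x, y, z].
In Python, from rig import bot, solver, cams, finder gives the robot as it stands. Calls block until the motion is done:
- bot.movep(position, orientation): joint-space move of the TCP to a pose.
- bot.move_straight(position, rot=None, v=150, threshold=None): straight line of the TCP; rot=None keeps the orientation; v is the mean speed in mm/s. With threshold (N) it stops when the force on the tool has changed by that much, and returns True; else False.
- bot.move_joints(angles): joint-space move.
- bot.grip(opening, f_grip=None): opening from 0.0 (shut) to 1.0 (fully open); f_grip is the grip in N (None keeps the last); returns when the fingers have stopped.
- bot.hold(seconds).
- solver.solve_ik(position, orientation): joint angles nearest the present ones, or None.
- cams.camera(name): name is "scene" or "top" or "wrist"; returns a dict with "image" (400x640x3 uint8, red, green, blue), "fx", "fy", "cx", "cy" (pixels), "pose" (4x4, takes a point from camera to world coordinates); the wrist camera has in their place "hand_eye" (4x4, takes a point from camera to tool coordinates, whose origin is the TCP and whose axes are the flange's). Camera axes: x right, y down, z forward; pixel columns grow to the right and rows downward; lengths in mm; the calibration is good to about 2 mm. A picture is of the moment at which its call begins: read the wrist's pose just before it. There is no depth.
A pose or a line that the arm cannot do raises bot.Unreachable and nothing moves.
- bot.sign_off(): hands the job in; it is judged then, once.
Trained networks look in a picture, given as the dict that the camera call returned (one of the last four; its "shot" number tells which), for a name from the list of things; names that differ only in an ending like _2 or _b are one class to them, and where a whole thing is asked for, a point or a joint stands for the part that bears it (a point fixed in the world has none). Each returns a list of dicts, best first, with "score" (0 to 1); they miss things now and then, are a little off and sometimes report something else, mostly with a low value. They report only what shows in the picture. A call takes as long as a camera call. They do not tell look-alikes from the thing itself.
- finder.regions_of(picture, target): "pixels" (400x640 bool, what is visible of it) and "bbox" ([centre column, centre row, width, height] in pixels, round what is visible of it).
- finder.tip_of(picture, target): "xy" ([column, row] in pixels: a listed point, or the origin of a listed thing).
Readings, each from a call of its own:
- bot.current_time_s(): time.
- bot.current_joint_pos(): joint angles.
- bot.current_joint_velocities(): joint speeds.
- bot.current_tau(): joint torques, N m.
- bot.current_position(): TCP position.
- bot.current_orientation(): TCP orientation.
- bot.current_force(): force on the tool from outside, world axes, zero at the start.
- bot.current_ft_torque(): the same for the moment, N m.
- bot.current_opening(): opening from 0.0 (shut) to 1.0 (fully open).
- bot.current_grasp_force(): force on a finger pad.
Only numpy, scipy, OpenCV 4.12 (cv2) and the standard library are available. Lean on these libraries where they do the work, as an engineer would, in place of code of your own. Each camera call takes 0.05 s, during which the arm holds its last target. There are 200 camera calls.

TASK

The coffee cup is standing between the rails of the sliding saucer rack: take it out and stand it upright on the melamine tray. Then push the rack, which has stuck, along its rails until it comes free, and ease it right up against the rubber end stop hidden in the rail: leave it snug against the rubber, but never ram it, for only a soft buffer is there. Keep the saucers standing in the rack and leave everything else where it is.

Things in the scene. Friction and masses are not known exactly. Their poses are not given: they have to be found in the camera images.
- bed: Two steel sleepers (170 x 28 x 3 mm) on the black counter that carry the rails. Origin: on the counter, midway between the rails and midway along them. Its y axis is the direction in which the rack is to be pushed, x runs across the rails, z up. Fixed, but placed and turned differently each time.
- rails: Two aluminium channels along the bed's y (same origin, axes), 440 long, 24 wide, top 23 mm above the counter, 100 mm clear between them. The end stop, a soft rubber buffer, is hidden inside a channel, set elsewhere each time. It gives 1 mm per N over 8 mm, then is solid. Press the rack on it with 3 to 8 N; over 10 N is ramming. Let go, the rack springs back a few mm but its drag keeps it touching.
- travel (a joint): Travel of the saucer rack in m, 0 at the start, growing along the bed's +y. Stuck by a gummed runner, it gives 0 to 4 mm, then holds until pushed with some 13 to 23 N (differs each time); beyond 13 mm it is free for good and runs with a drag of 2 to 4 N until it meets the hidden rubber somewhere between 110 and 180 mm.
- carriage: The saucer rack: wooden carriage 165 mm across the rails, 180 mm along them, about 1.2 kg with its saucers. Board 30 to 44 mm above the counter; at each end a full-width upright panel 12 mm thick, top edge 119 mm up. Origin: at counter level under the board's centre, axes as bed. Saucers stand between dowels, tops 162 mm up; the nearest is about 70 mm from the trailing panel's inner face.
- push_face (a point): Middle of the outer face of the trailing end panel (on the bed's -y side), 105 mm above the counter, 14 mm below the panel's top edge; the face looks along the bed's -y. Closed fingertips reaching some 25 mm below the top edge push well here (lower down, the gripper's body comes against the panel).
- cup: White straight-sided ceramic coffee cup, outside diameter 60 mm, 58 mm high, wall 3 mm, about 150 g, standing on the counter between the rails in the rack's way. Origin: centre of its underside. Its ear handle reaches out to 52 mm from the axis along the cup's +y, so the cup is gripped over its body along its x axis.
- tray: Oblong melamine tray, 260 (x) x 180 (y) mm, rim 16 mm high, wall 5 mm, to the left of the rails; fixed. Origin: under its centre at counter level; floor 5 mm above. The drinking glass stands on its +x half; the -x half is free (a good place for the cup is x = -50 mm, y = 0).
- saucer1: White demitasse saucer, diameter 114 mm, number 1 of four standing on edge in the rack (1 nearest the trailing panel). Origin: lowest point of its rim; z up as it stands. It leans a few degrees.
- saucer2: White demitasse saucer, diameter 114 mm, number 2 of four standing on edge in the rack (1 nearest the trailing panel). Origin: lowest point of its rim; z up as it stands. It leans a few degrees.
- saucer3: White demitasse saucer, diameter 114 mm, number 3 of four standing on edge in the rack (1 nearest the trailing panel). Origin: lowest point of its rim; z up as it stands. It leans a few degrees.
- saucer4: White demitasse saucer, diameter 114 mm, number 4 of four standing on edge in the rack (1 nearest the trailing panel). Origin: lowest point of its rim; z up as it stands. It leans a few degrees.
- glass: Drinking glass, diameter 60, 90 mm high, on the +x half of the tray. Origin under its centre. Leave alone.
- cezve: Small stainless cezve, body diameter 74, 68 mm high, with a long handle (160 mm, along its -y), beyond the rails. Origin under its body. Leave alone.
- lokum_dish: Glass lokum dish with domed lid, diameter 152, 116 mm high, beyond the rails. Origin under its centre. Leave alone.
- mill: Brass hand coffee mill, diameter 52, 180 mm high, with a crank of 75 mm on top (along its +x), beyond the rails, to the right. Leave alone.
Not all that is in view belongs to the job. What is shaped like the cup but brown or red is not meant.

How it is judged (in metres and radians):
On the way, in this order (a step that is already met when the one before it is completed fails the run):
1. the cup stands upright on the tray, let go (x of cup in the frame of tray between -0.125 and 0.125 m and y of cup in the frame of tray between -0.085 and 0.085 m and z of cup in the frame of tray between 0.002 and 0.009 m and angle between cup's own z axis and vertical below 0.1 rad and contact force between the fingers and cup below 0.1 N and linear speed of cup below 0.03 m/s), for 0.2 s.
2. the rack has broken free and is on its way (value of joint travel above 0.015 m), for 0.1 s.
3. the rack is pressed against the hidden rubber end stop with at least 1.5 N (contact force between carriage and rails above 1.5 N), for 0.2 s.
At the end, for the whole second after the job is handed in: The cup stands upright on the floor of the tray (within 6 degrees) and the rack is at rest in contact with the rubber end stop (still touching it with more than 0.3 N), more than 105 mm along its travel; the four saucers stand in the rack (within 26 degrees of upright) (x of cup in the frame of tray between -0.125 and 0.125 m and y of cup in the frame of tray between -0.085 and 0.085 m and z of cup in the frame of tray between 0.002 and 0.009 m and angle between cup's own z axis and vertical below 0.1 rad and linear speed of cup below 0.02 m/s and contact force between carriage and rails above 0.3 N and value of joint travel above 0.105 m and linear speed of carriage below 0.005 m/s and angle between each of saucer1, saucer2, saucer3, saucer4's own z axis and vertical below 0.45 rad).
It fails at once if the end stop is rammed: the rack presses on it with more than 10 N (contact force between carriage and rails above 10 N).
It fails at once if a saucer falls over in the rack or out of it (angle between any of saucer1, saucer2, saucer3, saucer4's own z axis and vertical above 0.6 rad).
It fails at once if the cup is tipped over (angle between cup's own z axis and vertical above 0.7 rad).
It fails at once if another thing is shifted by more than 30 mm (distance of any of glass, cezve, lokum_dish, mill from where it was at the start of the episode above 0.03 m).
It also fails if it takes over 72 s, if anything falls off the work surface, if the arm or the gripper's body presses on something with over 40 N, if the wrist force passes 120 N, or if a joint passes its speed limit or range.

## Working session

There is one attempt and no reset: what is moved stays moved. The work goes in short steps, each a Python script; the robot and the scene stay as the last script left them, time stands still between calls to the robot, and variables do not carry over. Pictures are saved under pics/ and viewed, at most 10 in all, crops included, and the job is handed in when it is done.

```bash
ls; mkdir -p pics; cat > h.py <<'E'
from rig import bot, solver, cams, finder
import numpy as np, cv2
def save(c,n): cv2.imwrite('pics/'+n,c['image'][:,:,::-1])
def ray(c,uv,pose=None):
    P=np.array(c['pose'] if pose is None else pose)
    d=np.array([(uv[0]-c['cx'])/c['fx'],(uv[1]-c['cy'])/c['fy'],1.])
    return P[:3,3],P[:3,:3]@d
def at_z(c,uv,z,pose=None):
    o,d=ray(c,uv,pose); return o+d*(z-o[2])/d[2]
def proj(c,p,pose=None):
    P=np.linalg.inv(np.array(c['pose'] if pose is None else pose)); q=P[:3,:3]@np.array(p)+P[:3,3]
    return np.array([c['fx']*q[0]/q[2]+c['cx'],c['fy']*q[1]/q[2]+c['cy']])
E
python3 - <<'E'
from h import *
print(bot.current_orientation(),bot.current_time_s())
for n in('top','scene'):
    c=cams.camera(n);save(c,n+'0.png');print(n,np.round(c['pose'],3).tolist(),c['fx'],c['cx'],c['cy'])
    for t in('bed','carriage','push_face','cup','tray','glass','cezve','lokum_dish','mill'):
        for r in finder.tip_of(c,t)[:3]: print(t,'tip',np.round(r['xy'],1),round(r['score'],2),np.round(at_z(c,r['xy'],105 if t=='push_face' else 0),0))
        for r in finder.regions_of(c,t)[:3]: print('   reg',np.round(r['bbox']),round(r['score'],2))
E
python3 -c "
import cv2,numpy as np
" 
```

```text
pics
[-2.07146914e-04  2.22466371e-01  9.74939663e-01 -1.15054525e-03] 0.0
top [[-0.006, -0.987, 0.159, 404.661], [-1.0, 0.003, -0.023, 38.06], [0.022, -0.159, -0.987, 1151.906], [0.0, 0.0, 0.0, 1.0]] 405.52902975454003 310.71483168528755 203.17498896970744
   reg [356. 232. 159.  66.] 0.78
   reg [396. 229.  78.  65.] 0.27
   reg [396. 233.  70.  67.] 0.9
push_face tip [429.  229.8] 0.74 [ 502. -294.  105.]
   reg [396. 231.  76.  67.] 0.83
cup tip [311.4 233.3] 0.93 [503.  10.   0.]
cup tip [332.5 289.4] 0.92 [347. -48.   0.]
cup tip [255.9 177. ] 0.85 [667. 170.   0.]
   reg [336. 292.  23.  26.] 0.9
   reg [256. 178.  29.  29.] 0.89
   reg [308. 233.  29.  24.] 0.88
tray tip [190.8 225.5] 0.94 [527. 352.   0.]
   reg [190. 226.  74. 106.] 0.91
   reg [396. 232.  76.  66.] 0.47
glass tip [199.8 198.4] 0.82 [605. 329.   0.]
   reg [196. 192.  31.  29.] 0.67
cezve tip [290.6 148. ] 0.93 [755.  70.   0.]
   reg [290. 119.  28.  73.] 0.81
lokum_dish tip [345.7 141. ] 0.69 [776. -93.   0.]
   reg [349. 142.  54.  53.] 0.94
   reg [416. 134.  36.  58.] 0.98
scene [[-0.682, 0.522, -0.512
[... 616 characters left out ...]
ip [356.6 172.3] 0.77 [351. -46.   0.]
cup tip [336.8 207.4] 0.6 [503.   6.   0.]
   reg [348. 267.  33.  37.] 0.95
   reg [339. 199.  25.  27.] 0.73
   reg [359. 165.  18.  25.] 0.63
tray tip [441.4 286.5] 0.68 [522. 348.   0.]
tray tip [287.3 163.6] 0.39 [ 471. -229.    0.]
   reg [438. 292. 125. 121.] 0.68
glass tip [409.2 305.4] 0.64 [614. 320.   0.]
   reg [419. 292.  38.  41.] 0.58
cezve tip [285.4 279.8] 0.63 [761.  70.   0.]
cezve tip [212.6 202.5] 0.31 [ 731. -259.    0.]
   reg [258. 280.  84.  60.] 0.61
lokum_dish tip [239.8 240. ] 0.85 [ 761. -100.    0.]
   reg [237. 234.  61.  56.] 0.98
mill tip [215.5 203.8] 0.95 [ 728. -249.    0.]
mill tip [310.  189.2] 0.26 [503. -98.   0.]
```

```bash
python3 -c "
import cv2
a=cv2.imread('pics/top0.png')[90:340,130:500];cv2.imwrite('pics/top0c.png',cv2.resize(a,None,fx=2.1,fy=2.1,interpolation=2))"
```

```text
(no output)
```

View pics/top0c.png

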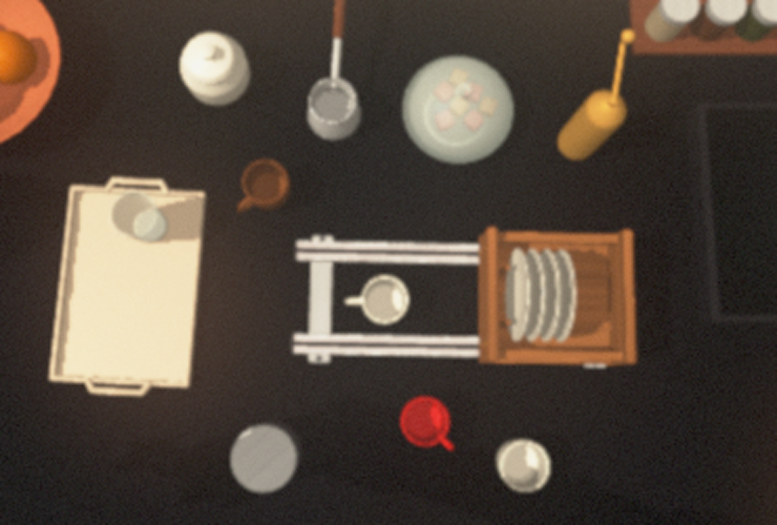

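The white cup with its handle standing between the rails (crop 384,300 → image 313,233) is the one meant. The brown cup (256,177), the red cup (332,290) and the handleless white vessel (379,311) are decoys. The rack is at image (396,231), with its trailing panel on the right, so bed +y is roughly world +y. Next I fit the rail direction and take a close look from above the cup.

```bash
cat >> h.py <<'E'
def down(yaw): # tool x axis at angle yaw in world, pointing down
    return [0,float(np.cos(yaw/2)),float(np.sin(yaw/2)),0]
def quat2R(q):
    from scipy.spatial.transform import Rotation as R
    return R.from_quat([q[1],q[2],q[3],q[0]]).as_matrix()
def wrist():
    T=np.eye(4);T[:3,:3]=quat2R(bot.current_orientation());T[:3,3]=bot.current_position()
    c=cams.camera('wrist'); c['pose']=T@np.array(c['hand_eye']); return c
E
python3 - <<'E'
from h import *
c=cams.camera('top'); im=c['image'].astype(int)
br=(im.min(2)>110)
for lo,hi,nm in((198,216,'hi'),(246,262,'lo')):
    pts=[]
    for u in range(285,355):
        v=np.nonzero(br[lo:hi,u])[0]
        if len(v)>2: pts.append(at_z(c,(u,lo+v.mean()),23)[:2])
    p=np.array(pts); k=np.polyfit(p[:,1],p[:,0],1); r=p[:,0]-np.polyval(k,p[:,1])
    g=abs(r)<2.5; k=np.polyfit(p[g,1],p[g,0],1)
    print(nm,len(p),g.sum(),k,np.polyval(k,0),r.std())
bot.movep([503,0,270],down(np.pi/2))
c=wrist();save(c,'w1.png');print(c['pose'].round(2).tolist())
for r in finder.tip_of(c,'cup')[:3]: print(r['xy'],r['score'],at_z(c,r['xy'],0,))
for r in finder.regions_of(c,'cup')[:2]: print(r['bbox'],r['score'],at_z(c,r['bbox'][:2],58))
print(bot.current_time_s(),bot.current_joint_pos())
E
```

```text
hi 70 70 [2.90486475e-02 5.67676332e+02] 567.676332308838 0.7690385203757523
lo 70 70 [2.73102737e-02 4.44200957e+02] 444.20095701227376 0.6941310032280171
[[1.0, 0.0, -0.0, 503.2], [0.0, -0.97, -0.26, 67.38], [-0.0, 0.26, -0.97, 340.64], [0.0, 0.0, 0.0, 1.0]]
[475.7, 22.5] 0.93 [656.96218478 159.26369837   0.        ]
[180.5, 219.9] 0.67 [346.23045139 -44.007351     0.        ]
[317.5, 172.9] 0.61 [502.95706346  10.73578689   0.        ]
[316.2, 172.9, 68.3, 88.3] 0.84 [501.81187974  20.37699944  58.        ]
[163.9, 230.5, 74.0, 68.8] 0.84 [355.84304735 -35.76947623  58.        ]
4.125 [-0.57890958  0.27167248  0.67232973  1.71222634 -0.17922008  1.22012207
  0.139999  ]
```

View pics/w1.png

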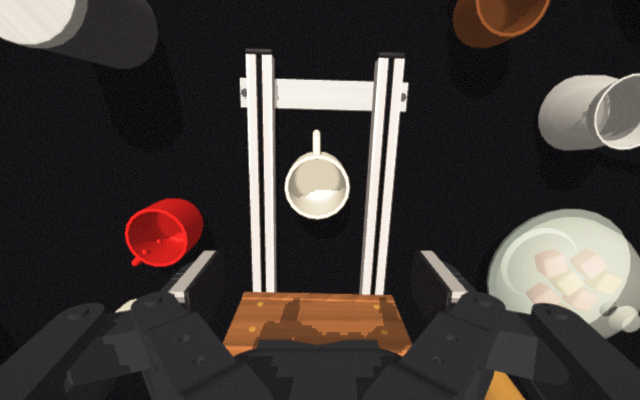

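The wrist view confirms it: the white cup is at (317,185) with its handle pointing away at (316,140), between the rails. The red cup (163,235) and brown cup (500,20) lie outside them. Now I grip it along world x and carry it to the tray.

```bash
python3 - <<'E'
from h import *
c=wrist(); top=at_z(c,(317,185),58); print(top)
x,y=502.5,float((top[1]+10)/2); q=down(np.pi/2)
bot.grip(0.9,f_grip=30)
bot.move_straight([x,y,130],v=250)
print('hit',bot.move_straight([x,y,93],v=60,threshold=6),bot.current_position())
bot.grip(0.0,30); print('open',bot.current_opening(),bot.current_grasp_force())
bot.move_straight([x,y,210],v=150); print(bot.current_opening(),bot.current_grasp_force())
bot.move_straight([475,354,210],v=250)
c=wrist();save(c,'w2.png');c2=cams.camera('scene');save(c2,'s2.png')
for t in('tray','cup','glass'):
  for r in finder.tip_of(c2,t)[:2]: print(t,r['xy'],r['score'],at_z(c2,r['xy'],0))
print(bot.current_time_s(),bot.current_opening())
E
python3 -c "
import cv2,numpy as np
a=cv2.imread('pics/w2.png');b=cv2.imread('pics/s2.png')[100:400,240:560]
cv2.imwrite('pics/c2.png',cv2.hconcat([cv2.resize(a,(480,300)),b]))"
```

```text
[502.60306017   8.35646183  58.        ]
hit False [502.62660288   9.05402526  92.97422787]
open 0.6796556931325697 33.220230086749325
0.675616065362462 32.93257811773856
tray [440.4, 288.9] 0.92 [528.86365476 349.32342056   0.        ]
cup [464.9, 247.1] 0.92 [379.30422912 333.14457607   0.        ]
cup [359.6, 173.7] 0.79 [ 3.49592501e+02 -3.55232363e+01  1.13686838e-13]
glass [411.3, 304.0] 0.8 [ 6.08086482e+02  3.21170804e+02 -1.13686838e-13]
8.925 0.6742364810477841
```

View pics/c2.png

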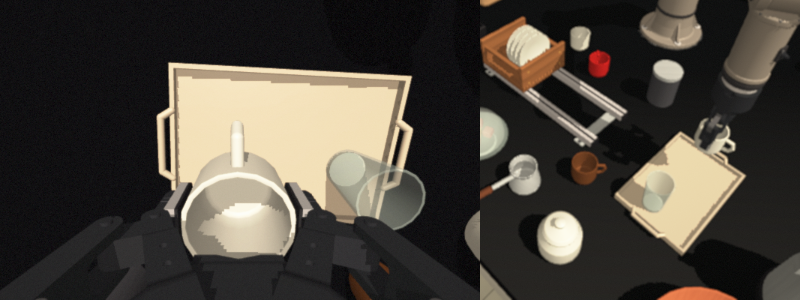

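The cup is held upright above the tray's free half. In the wrist picture its rim is at (240,215), and the glass at (370,190) is clear. Lowering it now.

```bash
python3 - <<'E'
from h import *
p=[475,354]
bot.move_straight([*p,110],v=150)
print('touch',bot.move_straight([*p,95],v=20,threshold=4),bot.current_position(),bot.current_force())
bot.grip(0.88); bot.hold(0.2)
bot.move_straight([*p,210],v=120); bot.hold(.2)
c=cams.camera('scene');save(c,'s3.png');c2=cams.camera('top')
for cc in(c,c2):
  for t in('cup','push_face'):
    for r in finder.tip_of(cc,t)[:3]: print(t,r['xy'],r['score'],at_z(cc,r['xy'],5 if t=='cup' else 105))
print(bot.current_time_s())
E
python3 -c "
import cv2
cv2.imwrite('pics/s3c.png',cv2.resize(cv2.imread('pics/s3.png')[60:380,200:540],None,fx=1.7,fy=1.7))"
```

```text
touch True [474.95917469 354.0559948   98.56211763] [-0.7346057   0.64991841  4.62506673]
cup [357.3, 170.8] 0.91 [348.8030167  -45.78088843   5.        ]
cup [453.1, 273.7] 0.78 [475.13390385 351.00334436   5.        ]
cup [343.4, 274.3] 0.62 [657.37703462 161.57437374   5.        ]
push_face [262.3, 128.8] 0.56 [ 493.1662945  -306.30399691  105.        ]
push_face [313.4, 191.2] 0.29 [577.46237637 -13.71480022 105.        ]
cup [333.1, 290.0] 0.94 [345.35129189 -48.85196413   5.        ]
cup [256.5, 179.2] 0.84 [659.84191928 167.70996762   5.        ]
cup [187.8, 245.0] 0.61 [471.67866883 356.7040868    5.        ]
push_face [428.5, 228.1] 0.97 [ 506.66907966 -292.65141769  105.        ]
push_face [371.2, 230.3] 0.44 [ 501.54115852 -142.59720085  105.        ]
12.4333
```

View pics/s3c.png

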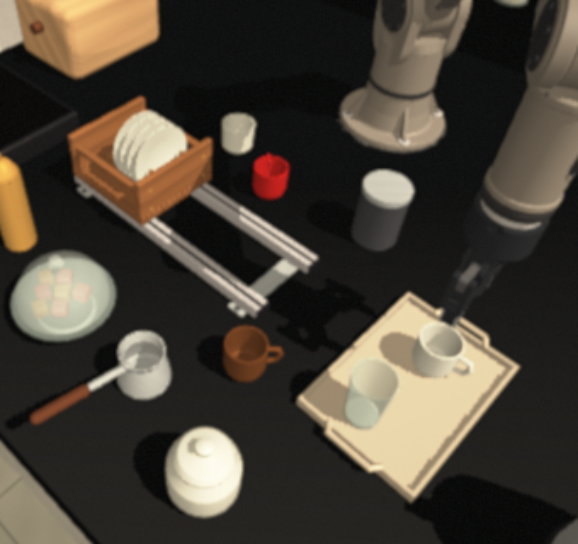

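The cup stands on the tray at crop (440,350), clear of the glass, and the saucers are upright. Next I go behind the trailing panel and push to break the rack free.

```bash
cat >> h.py <<'E'
U=np.array([0.028,1,0])/np.hypot(.028,1)
def line(y,z): return [float(505.9+0.028*y),float(y),float(z)]
def f(): return float(-np.dot(bot.current_force(),U))
E
python3 - <<'E'
from h import *
q=down(np.pi/2-0.028)
bot.grip(0.0)
bot.move_straight([475,354,265],v=250)
bot.movep(line(-345,265),q)
bot.move_straight(line(-345,168),v=150)
bot.hold(.2)
f0=f();print('f0',f0,bot.current_time_s())
h=bot.move_straight(line(-285,168),v=30,threshold=4)
p=bot.current_position();print('contact',h,p,f()-f0,bot.current_time_s())
c=cams.camera('top');save(c,'t4.png')
for i in range(12):
    y=p[1]+2*(i+1)
    bot.move_straight(line(y,168),v=20); F=f()-f0
    print(i,bot.current_position()[1].round(2),round(F,2))
    if F>32: break
np.save('st.npy',[f0,p[1]])
print(bot.current_time_s())
E
```

```text
f0 0.04748372292387897 16.9833
contact True [ 497.27642124 -306.24231403  167.69466977] 1.1036108634364896 18.25
0 -305.97 4.64
1 -305.51 8.16
2 -304.95 11.52
3 -304.54 13.59
4 -304.01 16.09
5 -299.88 9.39
6 -294.15 4.74
7 -291.35 4.09
8 -288.72 3.96
9 -286.3 3.73
10 -284.09 3.18
11 -282.12 3.78
21.3083
```

```bash
python3 - <<'E'
from h import *
f0,y0=np.load('st.npy')
print(bot.move_straight(line(-214,168),v=35,threshold=15),bot.current_position(),f()-f0,bot.current_time_s())
y=bot.current_position()[1]; log=[]; n=0
while y<y0+192:
    y+=1.5
    bot.move_straight(line(y,168),v=20); F=f()-f0
    log.append((round(float(bot.current_position()[1]),1),round(F,1)))
    n=n+1 if F>5.6 else 0
    if F>7 or n>=2 or bot.current_time_s()>50: break
print(log,bot.current_time_s(),y)
E
```

```text
False [ 499.27269549 -214.83162272  168.07395487] 6.310550612723239 23.4083
[(-214.0, np.float64(5.6)), (-212.2, np.float64(4.4)), (-210.5, np.float64(4.4)), (-209.0, np.float64(4.2)), (-207.3, np.float64(4.6)), (-205.8, np.float64(4.3)), (-204.4, np.float64(3.0)), (-202.7, np.float64(4.1)), (-201.3, np.float64(3.7)), (-199.8, np.float64(4.1)), (-198.3, np.float64(4.5)), (-196.8, np.float64(4.3)), (-195.2, np.float64(3.7)), (-193.7, np.float64(4.0)), (-192.2, np.float64(3.8)), (-190.7, np.float64(5.1)), (-189.5, np.float64(4.7)), (-188.4, np.float64(4.9)), (-187.6, np.float64(7.1))] 28.1583 -186.33162272356444
```

The rubber is felt at about 116 mm of travel. Pressing on gently to about 5 N above the drag.

```bash
python3 - <<'E'
from h import *
f0,y0=np.load('st.npy')
def F(): return np.mean([(bot.hold(.03),f()-f0)[1] for _ in range(5)])
print('now',F(),bot.current_position()[1]); y=-186.33
for i in range(14):
    y+=0.6
    bot.move_straight(line(y,168),v=8); a=F(); print(round(y,1),bot.current_position()[1].round(2),round(a,2))
    if a>8.8: break
bot.hold(.4); print(F(),bot.current_position()[1],bot.current_time_s())
E
```

```text
now 6.6446014211537 -187.53018594725333
-185.7 -187.43 7.79
-185.1 -186.95 8.09
-184.5 -186.65 8.33
-183.9 -186.18 8.69
-183.3 -185.9 9.26
8.904520443381054 -185.89454811121877 30.975
```

Force holds at 8.9 N, about 5 N of it on the rubber, and compression is about 5 mm, so both readings agree. Easing off now, then backing away and looking.

```bash
python3 - <<'E'
from h import *
bot.move_straight(line(-192,168),v=10)
bot.move_straight(line(-215,168),v=60)
bot.move_straight(line(-215,270),v=150); bot.hold(.3)
c=cams.camera('scene');save(c,'s5.png');print(bot.current_time_s(),f())
E
python3 -c "
import cv2
cv2.imwrite('pics/s5c.png',cv2.resize(cv2.imread('pics/s5.png')[60:380,200:540],None,fx=1.7,fy=1.7))"
```

```text
33.7083 -0.23974342484441602
```

View pics/s5c.png

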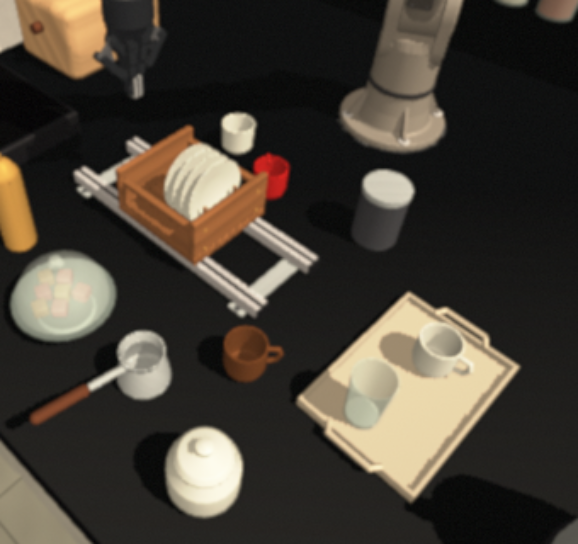

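The rack is near the rail's middle (195,195) with its saucers upright, the cup stands on the tray (440,350), and nothing else has moved. Handing in.

```bash
python3 -c "
from rig import bot
print(bot.sign_off())"
```

```text
the job is handed in; nothing more can be done
None
```

I handed the job in at about 34 s: the cup stands upright on the tray, and the rack broke free and was pressed on the rubber stop with about 5 N at roughly 120 mm of travel, then let go; the saucers are still standing and nothing else looks moved, but sign-off gave no verdict.

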